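Tip the sorting tray and hold the ring blanks in its corner

ROBOT

A 6-joint arm with a two-finger parallel gripper is mounted at the origin on the work surface; the furniture and walls round the work are solid. World frame = base frame: x ahead of the robot, y to its left, z up, the work surface at z = 0. Lengths are in m, angles in degrees, forces in N, time in s.
With the tool pointing down it reaches from about 0.325 to 0.85 m from the base axis. Payload 15.5 kg.
Tool frame: the origin (TCP) lies midway between the tips of the shut fingers; the grasp point (between the pads) lies 19 mm behind it; z points along the fingers, y is the line along which they close (so a half turn about z gives the same grasp; the last joint's range is limited). The gripper opens to 91 mm and grips with 3 to 60 N. Pads are 32 mm wide; open, the fingers measure 118 mm over their backs; the gripper's body (76 mm by 178 mm) begins 60 mm behind the grasp point.
Start: joints at [57.668, 28.281, 77.091, -0, 74.628, -5.472], TCP at [0.282, 0.558, 0.214] pointing down, gripper open.
Joint ranges: [-166.48, 166.48], [-47.26, 123.95], [12.59, 153.08], [-70.14, 250.14], [6.76, 159.57], [-176.63, 176.63]. Speed limits (degrees/s): [108.29, 108.29, 147.25, 172.46, 172.46, 172.46].

INTERFACE

Orientations are given as a 3x3 rotation matrix whose columns are the frame's x, y, z axes.
In Python, from bench import ctrl gives the robot as it stands. The module is installed in compiled form; this text tells all that it offers. Calls block until the motion is done:
- ctrl.goto(position, orientation): joint-space move of the TCP to a pose.
- ctrl.move_l(position, vel=0.15, ori=None, contact_N=None): straight line of the TCP; ori=None keeps the orientation; vel is the mean speed in m/s. With contact_N (N) it stops when the force on the tool has changed by that much, and returns True; else False.
- ctrl.movej(angles): joint-space move.
- ctrl.command_gripper(opening): opening from 0.0 (shut) to 1.0 (fully open); the grip force is fixed at half the most; returns when the fingers have stopped.
- ctrl.sleep(seconds).
- ctrl.ik(position, orientation): joint angles nearest the present ones, or None.
- ctrl.read_camera(name): name is "side" or "top" or "wrist"; returns the picture (400x640x3 uint8, blue, green, red); there is no depth.
- ctrl.camera_params(name): a dict with "fx", "fy", "cx", "cy" (pixels), "D" ([k1, k2, p1, p2, k3] as OpenCV has them; the pictures are not rectified), "pose" (4x4, takes a point from camera to world coordinates); the wrist camera has in their place "T_tool_cam" (4x4, takes a point from camera to tool coordinates, whose origin is the TCP and whose axes are the flange's). Camera axes: x right, y up, looking along -z (the intrinsics and any distortion apply to the point x, -y, -z); pixel columns grow to the right and rows downward; lengths in m; the calibration is good to about 2 mm. A picture is of the moment at which its call begins: read the wrist's pose just before it. camera_params takes no time and is no camera call.
A pose or a line that the arm cannot do raises ctrl.MotionError and nothing moves.
- ctrl.sign_off(): hands the job in; it is judged then, once.
Readings, each from a call of its own:
- ctrl.current_t(): time.
- ctrl.current_q(): joint angles.
- ctrl.current_dq(): joint speeds.
- ctrl.current_effort(): joint torques, N m.
- ctrl.current_tool_pos(): TCP position.
- ctrl.current_eef_rot(): TCP orientation.
- ctrl.current_contact_force(): force on the tool from outside, world axes, zero at the start.
- ctrl.current_wrist_torque(): the same for the moment, N m.
- ctrl.current_grip_width(): opening from 0.0 (shut) to 1.0 (fully open).
- ctrl.current_grasp_force(): force on a finger pad.
Only numpy, scipy, OpenCV 4.12 (cv2) and the standard library are available. Lean on these libraries where they do the work, as an engineer would, in place of code of your own. Each camera call takes 0.05 s, during which the arm holds its last target. There are 200 camera calls.

TASK

Unlock the tipping tray: press the rubber-topped catch lever beside it down until it clicks and stays down by itself. Then take the tray's black handle and lift it until all four ring blanks have slid into the low corner over the hinge, tipping none of them out, and finish like that, still holding the tray up tilted with the rings lying still in the corner. Leave the catch down and the other tools where they lie.

Things in the scene. Friction and masses are not known exactly. Their poses are not given: they have to be found in the camera images.
- stand: the tray's stand, a grey base plate fixed on the bench. Origin on the bench under the tray's middle; z up, +y to the handle end; hinge line along x at y -120, z 52 mm. The square tray stands corner-wise: 140 mm inside, 3 mm walls, inner corners on the stand's x and y axes 99 mm from the middle; level, floor at z 60, rim at z 84 mm. Handle and paddle are reached from above
- tray (a joint): tilt of the tray in rad: 0 level, grows as the handle end is lifted, stop at 0.9. With rings it weighs 0.65 kg and falls back when let go (about 3 N at the handle). While the catch is up a hook holds it level. The smooth rings begin to slide at 0.17 to 0.27 rad and all run into the corner by about 0.3 to 0.45 rad
- catch (a joint): angle of the catch lever in rad: 0 is up (hook over the tray's catch pin), it grows as the paddle is pressed; past about 0.31 a snap bolt clicks over it and holds it at about 0.29 with the hook clear; hard stop at 0.37. Pressing takes 2 to 8 N; short of the click it springs back to 0
- paddle_top (a point): middle of the top of the catch lever's paddle, 30 x 30 mm, black rubber, level when up, at stand x 92, y 143, z 50 mm; pressed to the stop it moves about 37 mm down, almost straight (the lever's pivot line is along x at stand y 45, z 26 mm)
- handle_mid (a point): middle of the tray's handle, a round black grip 13 mm thick, 56 mm long, along the stand's x, at stand y 148, z 82 mm when level, 268 mm from the hinge line; lifted, it goes up and towards the hinge in an arc. Two thin bars carry it at x +-35 mm; 35 mm are free towards the tray and 70 mm below it
- tray_corner (a point): the low corner: the inner corner of the tray floor next to the hinge, at stand y = -99, z = 60 mm; it moves with the tray
- tray_mid (a point): middle of the tray floor; it moves with the tray
- ring_a: a brass ring blank, 26 mm across, 9 mm high, about 20 g, lying in the tray; origin in the middle of its underside
- ring_b: a second ring blank, like ring_a
- ring_c: a third ring blank, like ring_a
- ring_d: a fourth ring blank, like ring_a
- pliers: bystander: blue-handled flat pliers, 44 x 133 x 11 mm, lying on the bench; origin under their middle
- tweezers: bystander: steel tweezers, 19 x 150 x 9 mm, on the bench by the hinge end of the stand; origin under their middle
- mandrel: bystander: steel ring mandrel, 25 x 278 x 25 mm, lying on the bench; origin under its middle

How it is judged:
By the outcome, as a careful person would: the job done as asked, in the order asked, and still so for the second after the job is handed in, while the arm keeps its last pose, push and grip.
It also fails if it takes over 40 s, if anything falls off the work surface, if the arm or the gripper's body presses on something with over 40 N, if the wrist force passes 120 N, or if a joint passes its speed limit or range.

## Working session

There is one attempt and no reset: what is moved stays moved. The work goes in short steps, each a Python script; the robot and the scene stay as the last script left them, time stands still between calls to the robot, and variables do not carry over. Pictures are saved under pics/ and viewed, at most 10 in all, crops included, and the job is handed in when it is done.

```bash
mkdir -p pics
python3 - <<'E'
from bench import ctrl
import cv2
for n in("side","top"):
    cv2.imwrite(f"pics/{n}0.png",ctrl.read_camera(n))
    p=ctrl.camera_params(n);print(n,{k:(v.round(4).tolist() if hasattr(v,'round') and hasattr(v,'tolist') else v) for k,v in p.items()})
print(ctrl.current_eef_rot(),ctrl.current_t(),ctrl.camera_params("wrist"))
E
```

```text
side {'fx': 479.0245824150953, 'fy': 479.0245824150953, 'cx': 318.87982863451083, 'cy': 204.73264575858985, 'D': [0.0142, 0.0, 0.0, 0.0, 0.0], 'pose': [[0.9118, 0.1611, -0.3776, -0.0563], [-0.4104, 0.3829, -0.8276, -0.9621], [0.0113, 0.9096, 0.4153, 0.5818], [0.0, 0.0, 0.0, 1.0]]}
top {'fx': 389.40424808419874, 'fy': 389.40424808419874, 'cx': 316.80358397377245, 'cy': 201.20283139445866, 'D': [-0.0357, 0.0, 0.0, 0.0, 0.0], 'pose': [[0.0072, 0.9821, -0.1883, 0.2341], [-0.9998, 0.0109, 0.0182, 0.0693], [0.02, 0.1882, 0.9819, 1.0365], [0.0, 0.0, 0.0, 1.0]]}
[[-8.92104637e-01  4.51828456e-01 -6.02973379e-04]
 [ 4.51828843e-01  8.92104162e-01 -9.28382647e-04]
 [ 1.18445363e-04 -1.10065523e-03 -9.99999387e-01]] 0.1 {'fx': 283.2243456795946, 'fy': 283.2243456795946, 'cx': 319.9616848410877, 'cy': 202.6344591807803, 'D': array([0.00867125, 0.        , 0.        , 0.        , 0.        ]), 'T_tool_cam': array([[ 7.62396798e-04,  9.72131900e-01,  2.34433334e-01,
         6.55829356e-02],
       [ 9.99999635e-01, -6.50946131e-04, -5.52784107e-04,
        -2.38295888e-04],
       [-3.84775592e-04,  2.34433670e-01, -9.72132042e-01,
        -1.70231793e-01],
       [ 0.00000000e+00,  0.00000000e+00,  0.00000000e+00,
         1.00000000e+00]])}
```

View pics/top0.png

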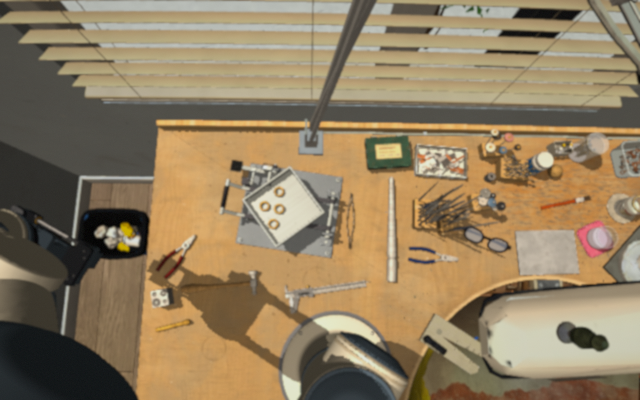

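View pics/side0.png

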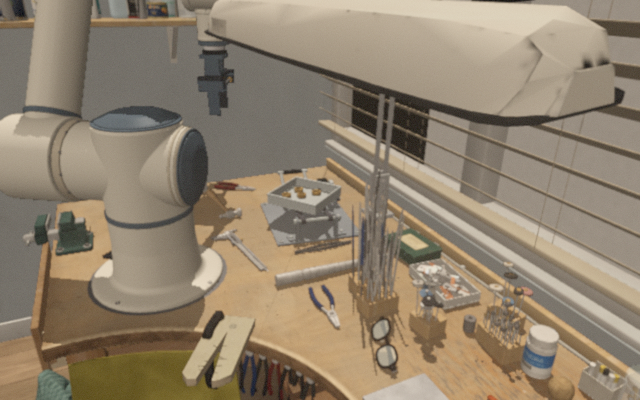

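The top view shows the tray at about (284,208), the handle at its left around (224,197) and the black paddle at (237,165). A lamp pole stands at (312,140). I'll zoom in and also look with the wrist camera.

```bash
cat > h.py <<'E'
from bench import ctrl
import cv2, numpy as np
def ray(name,uv,pose=None):
    p=ctrl.camera_params(name)
    K=np.array([[p['fx'],0,p['cx']],[0,p['fy'],p['cy']],[0,0,1]])
    x=cv2.undistortPoints(np.array(uv,float).reshape(-1,1,2),K,np.array(p['D']))[:,0]
    T=np.array(p['pose']) if pose is None else pose
    d=np.c_[x[:,0],-x[:,1],-np.ones(len(x))]@T[:3,:3].T
    return T[:3,3],d
def wpose():
    T=np.eye(4);T[:3,:3]=ctrl.current_eef_rot();T[:3,3]=ctrl.current_tool_pos()
    return T@np.array(ctrl.camera_params("wrist")['T_tool_cam'])
def onz(name,uv,z,pose=None):
    c,d=ray(name,uv,pose); z=np.broadcast_to(z,len(d)); return c+d*((z-c[2])/d[:,2])[:,None]
def proj(name,X,pose=None):
    p=ctrl.camera_params(name);K=np.array([[p['fx'],0,p['cx']],[0,p['fy'],p['cy']],[0,0,1]])
    T=np.linalg.inv(np.array(p['pose']) if pose is None else pose)
    Y=np.atleast_2d(X)@T[:3,:3].T+T[:3,3]
    return cv2.projectPoints(Y*[1,-1,-1],np.zeros(3),np.zeros(3),K,np.array(p['D']))[0][:,0]
E
python3 - <<'E'
from h import *
np.save("wp.npy",wpose());cv2.imwrite("pics/wrist0.png",ctrl.read_camera("wrist"))
im=cv2.imread("pics/top0.png")[140:270,210:370]
cv2.imwrite("pics/topc.png",cv2.resize(im,None,fx=4.5,fy=4.5,interpolation=cv2.INTER_CUBIC))
E
```

```text
(no output)
```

View pics/wrist0.png

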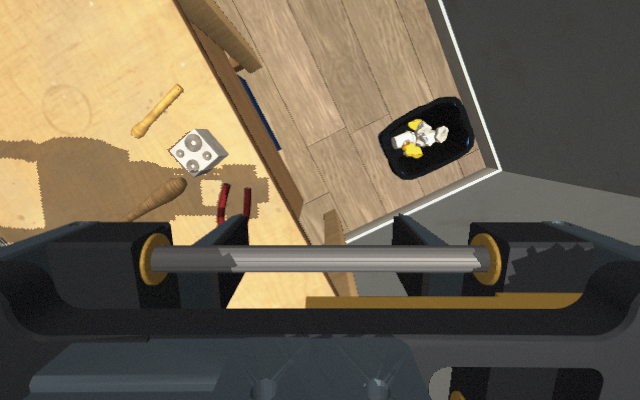

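View pics/topc.png

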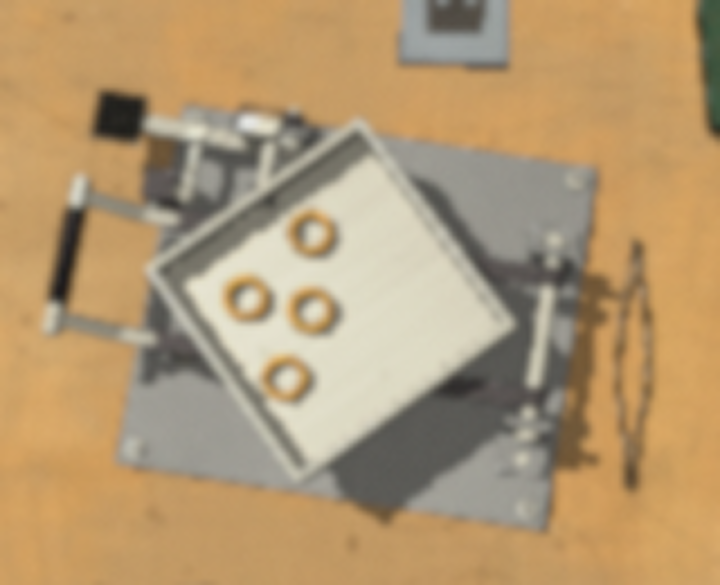

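The wrist view misses the stand. In the crop, the handle mid is near (67,254), the paddle centre near (119,116), and the rim corners are at (360,122), (150,270), (300,480) and (518,323). Four rings lie in the tray. I'll fit the stand pose from these.

Run:
```python
from h import *
from scipy.optimize import least_squares
uv=np.array([[360,121],[148,270],[300,481],[519,323],[119,116],[67,254]],float)
uv=(uv+.5)/4.5-.5+[210,140]
M=np.array([[103.2,0,84],[0,103.2,84],[-103.2,0,84],[0,-103.2,84],[92,143,50],[0,148,86]])/1e3
# refine handle by mask
P=onz("top",uv,M[:,2]);print(P.round(4).tolist())
def f(p):
    c,s=np.cos(p[2]),np.sin(p[2]);return (M[:,:2]@np.array([[c,s],[-s,c]])+p[:2]-P[:,:2])
r=least_squares(lambda p:f(p).ravel(),[.35,.15,0]);print(r.x,np.degrees(r.x[2]));print((f(r.x)*1000).round(1))
np.save("stand.npy",r.x)
# view poses to look at the handle from wrist
c,s=np.cos(r.x[2]),np.sin(r.x[2])
R=np.array([[c,-s,0],[s,c,0],[0,0,1]])
W=lambda x,y,z:R@[x/1e3,y/1e3,z/1e3]+[*r.x[:2],0]
print("paddle",W(92,143,50),"handle",W(0,148,82),"pole base",onz("top",[[312,140]],0))
for sg in(1,-1):
  for nm,ys in(("close_y",R[:,1]),("close_x",R[:,0])):
    y=ys*sg;z=np.array([0,0,-1.]);O=np.c_[np.cross(y,z),y,z]
    print(nm,sg,[ (None if q is None else np.round(q,1)) for q in (ctrl.ik(W(0,148,200),O),ctrl.ik(W(92,143,50),O))])
```

```text
[[0.5054, 0.1212, 0.084], [0.4187, 0.2365, 0.084], [0.3034, 0.1495, 0.084], [0.3912, 0.0313, 0.084], [0.5165, 0.2633, 0.05], [0.4268, 0.2812, 0.086]]
[ 0.40503823  0.13460132 -0.14066273] -8.059380731180216
[[ 1.8 -1. ]
 [ 0.8  0.3]
 [-0.6 -0.4]
 [-0.7  1.1]
 [-0.3  0. ]
 [-1.1 -0.1]]
paddle [0.51617807 0.26329062 0.05      ] handle [0.42578773 0.28113957 0.082     ] pole base [[0.60697814 0.064786   0.        ]]
close_y 1 [array([ 26.7,  20. ,  94.1,  -0. ,  65.9, -55.2]), array([ 21.1,  36.3,  93. ,  -0. ,  50.7, -60.8])]
close_x 1 [array([26.7, 20. , 94.1, -0. , 65.9, 34.8]), array([21.1, 36.3, 93. , -0. , 50.7, 29.2])]
close_y -1 [array([ 26.7,  20. ,  94.1,  -0. ,  65.9, 124.8]), array([ 21.1,  36.3,  93. ,  -0. ,  50.7, 119.2])]
close_x -1 [array([  26.7,   20. ,   94.1,   -0. ,   65.9, -145.2]), array([  21.1,   36.3,   93. ,   -0. ,   50.7, -150.8])]
```

```bash
cat >> h.py <<'E'
from scipy.spatial.transform import Rotation as Ro
sp=np.load("stand.npy");RS=Ro.from_euler('z',sp[2]).as_matrix()
W=lambda x,y,z:RS@[x/1e3,y/1e3,z/1e3]+[*sp[:2],0]
def ori(th=0,sg=1):
    y=np.array([0,sg,0.]);z=np.array([0,0,-1.])
    return RS@Ro.from_euler('x',th).as_matrix()@np.c_[np.cross(y,z),y,z]
def hpose(th,k=1.,sg=1):
    """TCP pose holding the handle with the tray at th, tool tilted k*th"""
    v=np.array([0,268,30.]);p=np.array([0,-120,52])+Ro.from_euler('x',th).apply(v)
    O=ori(k*th,sg); return W(*p)+O[:,2]*.019,O
E
python3 - <<'E'
from h import *
for sg in(1,-1):
  for k in(0,.5,1):
    print(sg,k,[None if (q:=ctrl.ik(*hpose(t,k,sg))) is None else q and np.round(q).tolist() if isinstance(q,list) else np.round(q).tolist() for t in(0,.3,.5,.6)])
ctrl.command_gripper(0.)
ctrl.goto(W(92,144,95),ori())
f0=ctrl.current_contact_force()
h1=ctrl.move_l(W(92,144,42),vel=.04,contact_N=1.5);z1=ctrl.current_tool_pos()[2]
h2=ctrl.move_l(W(92,144,8),vel=.03,contact_N=18)
print(h1,z1,h2,ctrl.current_tool_pos(),ctrl.current_contact_force(),f0)
ctrl.sleep(.2);print(ctrl.current_contact_force(),ctrl.current_tool_pos())
ctrl.move_l(W(92,144,60),vel=.08)
im=ctrl.read_camera("top")
ctrl.move_l(W(92,144,110),vel=.15)
ctrl.goto(W(0,215,150),ori())
print(ctrl.current_t())
np.save("wp.npy",wpose());w=ctrl.read_camera("wrist");t=ctrl.read_camera("top")[140:270,210:370]
cv2.imwrite("pics/w1.png",np.vstack([w[:300],cv2.resize(t,(369,300)).copy() if 0 else np.hstack([cv2.resize(t,(369,300),interpolation=cv2.INTER_CUBIC),np.zeros((300,271,3),np.uint8)])]))
E
```

```text
1 0 [[27.0, 31.0, 102.0, -0.0, 46.0, -55.0], [25.0, 23.0, 100.0, -0.0, 56.0, -57.0], [22.0, 19.0, 99.0, -0.0, 63.0, -60.0], [20.0, 16.0, 98.0, -0.0, 65.0, -62.0]]
1 0.5 [[27.0, 31.0, 102.0, -0.0, 46.0, -55.0], [20.0, 22.0, 104.0, 10.0, 50.0, -68.0], [13.0, 16.0, 105.0, 16.0, 55.0, -78.0], [8.0, 13.0, 106.0, 20.0, 57.0, -84.0]]
1 1 [[27.0, 31.0, 102.0, -0.0, 46.0, -55.0], [14.0, 21.0, 108.0, 22.0, 46.0, -83.0], [2.0, 16.0, 112.0, 36.0, 53.0, -102.0], [-4.0, 15.0, 113.0, 42.0, 57.0, -111.0]]
-1 0 [[27.0, 31.0, 102.0, -0.0, 46.0, 125.0], [25.0, 23.0, 100.0, -0.0, 56.0, 123.0], [22.0, 19.0, 99.0, -0.0, 63.0, 120.0], [20.0, 16.0, 98.0, -0.0, 65.0, 118.0]]
-1 0.5 [[27.0, 31.0, 102.0, -0.0, 46.0, 125.0], [20.0, 22.0, 104.0, 10.0, 50.0, 112.0], [13.0, 16.0, 105.0, 16.0, 55.0, 102.0], [8.0, 13.0, 106.0, 20.0, 57.0, 96.0]]
-1 1 [[27.0, 31.0, 102.0, -0.0, 46.0, 125.0], [14.0, 21.0, 108.0, 22.0, 46.0, 97.0], [2.0, 16.0, 112.0, 36.0, 53.0, 78.0], [-4.0, 15.0, 113.0, 42.0, 57.0, 69.0]]
True 0.04422675343416055 True [0.51610334 0.26377217 0.01393084] [-3.99678544 -2.8382713  23.34681361] [-0.00405578 -0.09761503  0.14961401]
[-4.16113682 -2.28913421 21.16383473] [0.51608163 0.26379877 0.01430731]
7.0833
```

View pics/w1.png

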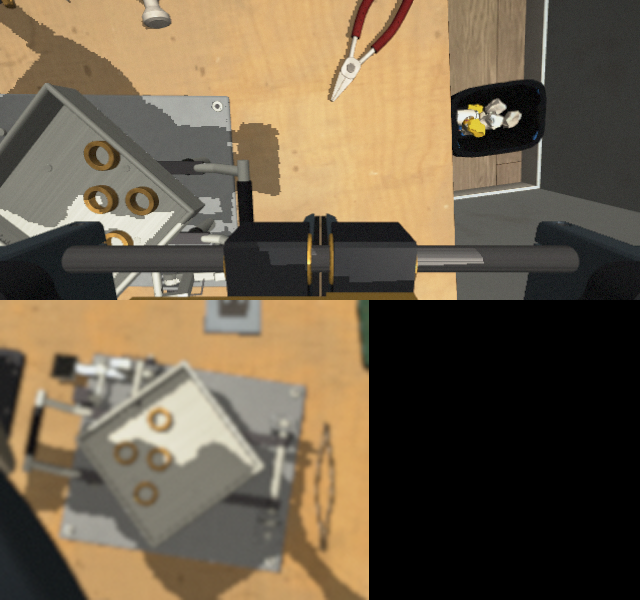

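The paddle moved about 3 px in the top view, which fits about 29 mm down, so the catch is latched. The stop was felt at z 14 mm with 21–23 N. The handle is visible at wrist pixel (245,200). Next I'll grasp and lift.

Run:
```python
from h import *
wp=np.load("wp.npy")
st=lambda P:((P-[*sp[:2],0])@RS*1000).round(1)
print("handle stand",st(onz("wrist",[[245,200],[245,185],[245,215]],.088,wp)), "expect px",proj("wrist",np.array([W(-25,148,88)]),wp))
im=ctrl.read_camera("top");m=(im.max(2)<60)[155:180,228:248];ys,xs=np.nonzero(m)
print("paddle px now",xs.mean()+228,ys.mean()+155,"pred up",proj("top",W(92,143,50)),"pred latched",proj("top",W(92,145.8,21)))
ctrl.command_gripper(.48)
p,O=hpose(0)
ctrl.goto(p+[0,0,.07],O)
hit=ctrl.move_l(p,vel=.08,contact_N=6)
print("hit",hit,ctrl.current_tool_pos()-p)
if not hit:
    ctrl.command_gripper(0.);print("w",ctrl.current_grip_width()*91,ctrl.current_grasp_force(),ctrl.current_contact_force(),ctrl.current_t())
```

```text
handle stand [[-12.7 152.1  88. ]
 [-25.5 152.9  88. ]
 [  0.3 151.3  88. ]] expect px [[239.16858729 185.5717932 ]]
paddle px now 237.43636363636364 168.43636363636364 pred up [[236.04845839 165.49029469]] pred latched [[236.99752214 168.33190424]]
hit False [0.00028855 0.0001894  0.00038406]
w 12.597372354328108 29.97518688440323 [-3.49917925 19.5132169  -0.79280866] 10.0333
```

Run:
```python
from h import *
p0=np.array(ctrl.current_tool_pos());
for i in range(4):
    f=RS.T@np.array(ctrl.current_contact_force());print(f.round(1))
    if abs(f[1])<4:break
    ctrl.move_l(np.array(ctrl.current_tool_pos())+RS[:,1]*.0015*np.sign(f[1]),vel=.03)
off=np.array(ctrl.current_tool_pos())-hpose(0)[0];print("off",off,ctrl.current_t())
np.save("off.npy",off)
for t in np.arange(.07,.43,.07):
    p,O=hpose(t,.5);ctrl.move_l(p+off,vel=.05,ori=O)
    print(round(t,2),(RS.T@np.array(ctrl.current_contact_force())).round(1),round(ctrl.current_grip_width()*91,1))
ctrl.sleep(.5)
t=ctrl.read_camera("top")[130:270,200:360];s=ctrl.read_camera("side")[150:260,230:390]
cv2.imwrite("pics/l1.png",np.vstack([cv2.resize(a,(480,h),interpolation=cv2.INTER_CUBIC) for a,h in((t,300),(s,300))]))
print(ctrl.current_t())
```

```text
[-6.2 18.8 -0.8]
[  4.1 -11.1  -0.9]
[-4.9 13.  -1.4]
[  4.5 -12.8  -0.9]
off [0.00056265 0.0020698  0.00041451] 11.05
0.07 [-2.3  4.8 -3. ] 11.9
0.14 [-3.6  5.9 -2. ] 12.0
0.21 [-4.2  6.4 -1.5] 12.2
0.28 [-3.8  6.5 -1.2] 11.8
0.35 [-3.7  7.5 -0.2] 12.4
0.42 [-4.3  7.4  1. ] 12.0
14.8
```

View pics/l1.png

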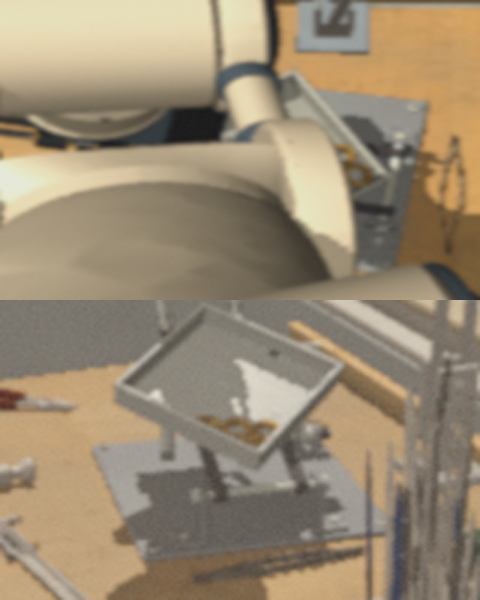

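The tray is up at about 0.42 rad and the rings have gathered near the low corner (side crop around (240,425)). I'll lift a little more for margin and check that they lie still.

Run:
```python
from h import *
off=np.load("off.npy")
for t in (.48,.54):
    p,O=hpose(t,.5);ctrl.move_l(p+off,vel=.04,ori=O)
print((RS.T@np.array(ctrl.current_contact_force())).round(1),round(ctrl.current_grip_width()*91,1))
ctrl.sleep(1.)
a=ctrl.read_camera("side");ctrl.sleep(.7);b=ctrl.read_camera("side")
print("diff",cv2.absdiff(cv2.GaussianBlur(a,(5,5),0),cv2.GaussianBlur(b,(5,5),0))[140:270,220:400].max())
w=ctrl.read_camera("wrist")
cv2.imwrite("pics/l2.png",np.hstack([cv2.resize(b[150:250,260:360],(400,400),interpolation=cv2.INTER_CUBIC),cv2.resize(w,(400,250)).copy() if 0 else cv2.copyMakeBorder(cv2.resize(w,(400,250)),0,150,0,0,cv2.BORDER_CONSTANT)]))
print(ctrl.current_t(),st if 0 else "")
```

```text
[-3.2  9.1  2.5] 12.3
diff 3
17.75
```

View pics/l2.png

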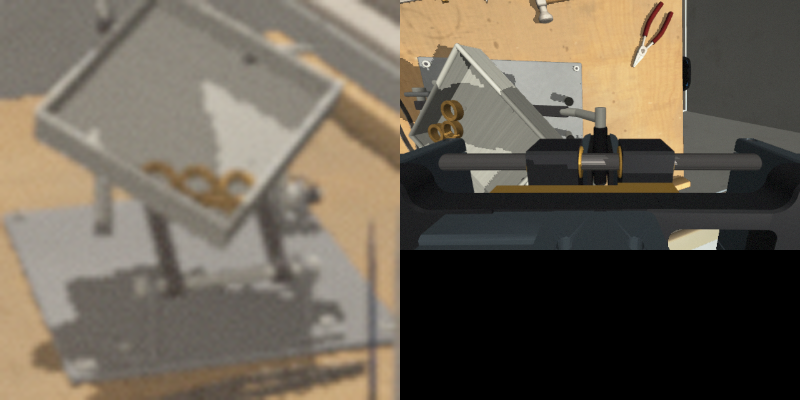

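The rings are still (frame diff 3). At least three show in the side crop near (160–240,180), and a fourth is partly hidden. I'll zoom in on the wrist image to count them.

Run:
```python
from h import *
wp=wpose();w=ctrl.read_camera("wrist");t=ctrl.read_camera("top")
th=.54
Rt=Ro.from_euler('x',th)
for n,x,y,z in(("corner",0,-99,60),("mid",0,0,60),("rimcorner",0,-99,84),("-x",-99,0,60)):
    q=np.array([0,-120,52])+Rt.apply(np.array([x,y,z])-[0,-120,52]);print(n,proj("wrist",W(*q),wp).round(),proj("side",W(*q)).round(),proj("top",W(*q)).round())
a=cv2.resize(w[40:240,0:200],(400,400),interpolation=cv2.INTER_CUBIC);b=cv2.resize(t[160:240,270:350],(400,400),interpolation=cv2.INTER_CUBIC)
cv2.imwrite("pics/l3.png",np.hstack([a,b]))
```

```text
corner [[ 49. 212.]] [[317. 210.]] [[325. 213.]]
mid [[141. 221.]] [[308. 179.]] [[291. 204.]]
rimcorner [[ 13. 220.]] [[318. 205.]] [[331. 212.]]
-x [[120.  85.]] [[271. 183.]] [[284. 245.]]
```

View pics/l3.png

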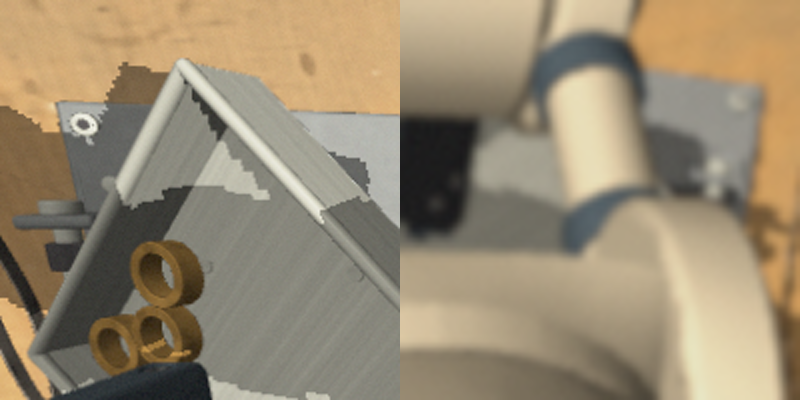

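Run:
```python
from h import *
wp=wpose();Rt=Ro.from_euler('x',.54);h=np.array([0,-120,52.])
def loc(name,uv,pose=None):
    c,d=ray(name,uv,pose)
    g=lambda v:Rt.inv().apply(v@RS)
    c0=g((c-[*sp[:2],0])*1000-(RS@h))+h; d0=g(d); return (c0+d0*((69-c0[2])/d0[:,2])[:,None]).round(0)
print("side",loc("side",[[300,191.5],[310,194],[320,195],[318.5,200]]).tolist())
print("wrist",loc("wrist",np.array([[165,273],[172,333],[113,345]])/2+[0,40],wp).tolist())
s=ctrl.read_camera("side");cv2.imwrite("pics/l4.png",cv2.resize(s[182:212,288:333],None,fx=14,fy=14,interpolation=cv2.INTER_CUBIC))
print(ctrl.current_t())
```

```text
side [[-32.0, -42.0, 69.0], [-8.0, -53.0, 69.0], [17.0, -60.0, 69.0], [9.0, -74.0, 69.0]]
wrist [[-34.0, -39.0, 69.0], [-11.0, -41.0, 69.0], [-4.0, -75.0, 69.0]]
17.9
```

View pics/l4.png

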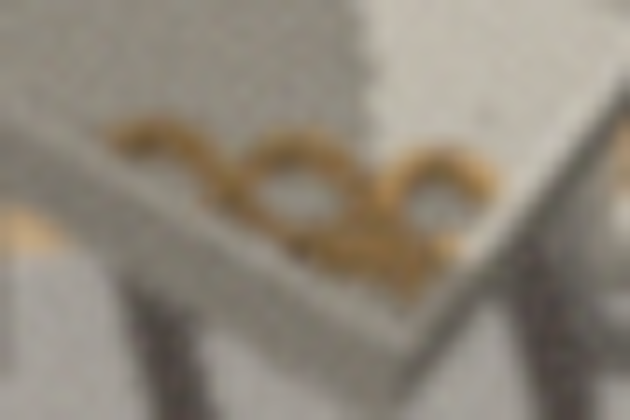

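All four rings are in the tray, touching each other in a stable nest against the low corner, and not moving. I'm handing in.

```bash
python3 -c "
from bench import ctrl
print(ctrl.current_t(),ctrl.current_grip_width()*91,ctrl.sign_off())"
```

```text
the job is handed in; nothing more can be done
17.9 12.132988759751367 None
```

I handed the job in at 17.9 s: the catch was pressed to its stop and seen latched before the lift (not viewed since), and the gripper holds the tray at about 0.54 rad with all four rings lying still, nested in the low corner.

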